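Set the click stop of the packing jig and push the gift box up to it

TASK

Push the sliding stop along its rail, away from the gift box, until its spring pin drops into the notch between the two cross bars, and leave it clicked in there. Then push the gift box along its lane until its front sits against the stop, without knocking the stop out of the notch. Only push with the fingers: do not lift or tip the box, and leave the two jars and the round sweet box where they are.

Things in the scene. Friction and masses are not known exactly. Their poses are not given: they have to be found in the camera images.
- jig: fixed plywood jig, 225 x 520 x 12 mm. Origin at table height under the middle of the box lane; y runs along lane and rail from gift box to notch, x across from lane to rail, z up. Lane 126 mm wide, floor at z 12 mm, centred on x = 0 between strips 12 mm high. Rail 20 mm wide, centred at x = 87 mm, top at z 32 mm, end caps at y = +-245 mm, tops at z 38 mm
- stop (a joint): travel of the steel stop along its rail, m, 0 to 0.185, growing along the jig's +y. Friction 1.5 N. Carriage 50 mm long, blade 10 mm thick across the lane (z 17 to 57 mm). Riding over the near, low cross bar takes about 5 N, then the force falls as the pin drops and the stop jumps on a few mm; on over the far, higher bar takes 15 to 20 N, back out about 5 N. In the notch it has about 1 mm of play
- stop_push (a point): centre of the -y face of the stop's upright push plate, the face to push on; the plate is 36 mm wide across the rail, 8 mm thick and stands from z = 36 to 91 mm above the table, this point at 63.5 mm. Axes as the jig's
- stop_face (a point): centre of the flat -y face of the stop's blade, the face which the gift box must meet; over the middle of the lane. Axes as the jig's
- pin_axis (a point): point of the stop on the axis of its upright spring pin (round steel tip, 16 mm black cap, 31 mm beyond the rail's centre line). It moves along with the stop, not up and down with the pin. The pin is in the notch when this point is over the notch along the jig's y. Axes as the jig's
- pin (a joint): how far the spring pin is lifted, in m: 0 fully down (away from the cross bars), about 0.004 on top of the near cross bar, 0 to 0.0005 when dropped into the notch, about 0.007 on top of the far bar
- notch (a point): middle of the notch between two steel cross bars (8 mm thick, 16 mm apart) on a dark block 26 x 34 mm fixed beside the rail; its place along the rail varies. The near bar lies 7 mm before this point, the far one 9 mm beyond, along the jig's y. Axes as the jig's
- gift_box: loose gift box with a teal lid with a round window and a yellow base, 120 mm across the lane, 140 mm along it, 58 mm high, about 0.3 kg, lying in the lane with 3 mm of play on each side. Origin at the centre of its underside; its y axis points along the lane to the stop
- box_front (a point): centre of the gift box's front face (towards the stop), half-way up. Axes as the gift box's
- box_back (a point): centre of the gift box's back face (away from the stop), half-way up, the face to push on. Axes as the gift box's
- jar_a: loose jar with a metal cap, 60 mm wide, 85 mm high, standing on the table beyond the jig, to be left alone. Origin at the centre of its underside
- jar_b: loose jar like the other one, standing on the table between the jig and the robot, to be left alone. Origin at the centre of its underside
- sweet_box: loose round amber sweet box, 132 mm wide, 50 mm high, on the table beyond the jig, to be left alone. Origin at the centre of its underside
Things that resemble listed ones, but are neither listed nor needed, are in the scene too. There is more than one size of the gift_box; the one meant has the size given above.

How it is judged:
On the way, in this order (a step that is already met when the one before it is completed fails the run):
1. the stop's pin has dropped into the notch (y of pin_axis in the frame of notch between -0.003 and 0.003 m and value of joint pin below 0.0025 m), for 0.3 s.
2. the gift box is against the stop (y of box_front in the frame of stop_face above -0.004 m), for 0.1 s.
At the end, for the whole second after the job is handed in: The stop's pin sits in the notch (within 3 mm along the rail, pin lifted less than 2.5 mm), the middle of the gift box's front is within 4 mm of the stop's blade, and the box lies flat and at rest on the lane floor (all of step 1 and y of box_front in the frame of stop_face between -0.004 and 0.004 m and z of gift_box in the frame of jig below 0.015 m and linear speed of gift_box below 0.01 m/s); the robot touches nothing.
It fails at once if the gift box is lifted more than 10 mm off the lane floor or tipped more than 0.2 rad (z of gift_box in the frame of jig above 0.022 m or angle between gift_box's own z axis and vertical above 0.2 rad).
It fails at once if a jar or the sweet box is moved more than 20 mm (distance of any of jar_a, jar_b, sweet_box from where it was at the start of the episode above 0.02 m).
It also fails if it takes over 72 s, if anything falls off the work surface, if the arm or the gripper's body presses on something with over 40 N, if the wrist force passes 120 N, or if a joint passes its speed limit or range.

ROBOT

A 6-joint arm with a two-finger parallel gripper is mounted at the origin on the work surface. World frame = base frame: x ahead of the robot, y to its left, z up, the work surface at z = 0. Lengths are in m, angles in rad, forces in N, time in s.
With the tool pointing down it reaches from about 0.375 to 0.75 m from the base axis. Payload 9 kg.
Tool frame: the origin (TCP) lies on the centre line of the jaws, within the pads' length; the fingertips stand 25 mm ahead of it and the grasp point (between the pads) lies 6 mm ahead of it (arm.tip_extent is the z of the fingertips in the tool frame, in m); z points along the fingers, y is the direction in which the jaws open and shut (so a half turn about z gives the same grasp; the last joint's range is limited). The gripper opens to 85 mm and grips with 20 to 120 N. Pads are 22 mm wide; open, the fingers measure 114 mm over their backs; the gripper's body (76 mm by 85 mm) begins 54 mm behind the grasp point. The pads swing forward as they close: fully open they stand 13 mm farther back than shut.
Start: joints at [-1.445, 0.104, 0.097, 1.564, 0, 1.353], TCP at [0.202, -0.565, 0.256] pointing down, gripper open.
Joint ranges: [-2.99, 2.99], [-0.84, 1.86], [-1.1, 1.16], [-1.84, 2.11], [-1.51, 1.56], [-3.14, 3.14]. Speed limits (rad/s): [2.22, 2.22, 2.57, 3.14, 3.14, 3.14].

INTERFACE

Orientations are given as a unit quaternion [w, x, y, z].
In Python, from rig import arm, effector, ik, viewer, ticket, finder, status gives the robot as it stands. The module is installed in compiled form; this text tells all that it offers. Calls block until the motion is done:
- arm.movep(position, orientation): joint-space move of the TCP to a pose.
- arm.line_to(position, rot=None, speed=0.15): straight line of the TCP; rot=None keeps the orientation; speed is the mean speed in m/s.
- arm.set_joints(angles): joint-space move.
- effector.release() and effector.clamp(): open the fingers fully, or close them until they stop; the grip force is fixed at half the most.
- arm.hold(seconds).
- ik(position, orientation): joint angles nearest the present ones, or None.
- viewer.grab_frame(name): name is "side" or "top" or "wrist"; returns the picture (400x640x3 uint8, red, green, blue); there is no depth.
- viewer.camera_model(name): a dict with "mtx" (3x3 intrinsics, pixels), "k1" (the pictures are not rectified: a ray, as slopes to the right and down, at radius r is drawn at 1 + k1 r^2 times it, then the intrinsics apply), "R" (3x3) and "t" (3): a world point X has camera coordinates R X + t. Camera axes: x right, y down, z forward; pixel columns grow to the right and rows downward; lengths in m; the calibration is good to about 2 mm. A picture is of the moment at which its call begins: read the wrist's pose just before it. camera_model takes no time and is no camera call; for the wrist camera it gives the pose at the moment of the call.
A pose or a line that the arm cannot do raises arm.MotionError and nothing moves.
- ticket.hand_in(): hands the job in, once; it reports no verdict.
Trained networks look in the newest picture that a camera, given by its name, has taken for a name from the list of things; names that differ only in an ending like _2 or _b are one class to them, and where a whole thing is asked for, a point or a joint stands for the part that bears it (a point fixed in the world has none). Each returns a list of dicts, best first, with "conf" (0 to 1); they miss things now and then, are a little off and sometimes report something else, mostly with a low value. They report only what shows in the picture. A call takes as long as a camera call. They do not tell look-alikes from the thing itself.
- finder.spot_in(target, camera): "at" ([x, y, z] in m, in world coordinates, good to about 4 mm: the middle of the surface that is visible of it).
- finder.outline_of(target, camera): "mask" (400x640 bool, what is visible of it).
- finder.spot_point(target, camera): "at" ([x, y, z] in m, in world coordinates, good to about 4 mm: a listed point, or the origin of a listed thing).
Readings, each from a call of its own:
- status.current_time(): time.
- status.current_joint_positions(): joint angles.
- status.current_qd(): joint speeds.
- status.current_joint_torque(): joint torques, N m.
- status.current_eef_pos(): TCP position.
- status.current_ee_rot(): TCP orientation.
- status.current_contact_force(): force on the tool from outside, world axes, zero at the start.
- status.current_ft_torque(): the same for the moment, N m.
- status.current_opening(): opening from 0.0 (shut) to 1.0 (fully open).
Only numpy, scipy, OpenCV 4.12 (cv2) and the standard library are available. Lean on these libraries where they do the work, as an engineer would, in place of code of your own. Each camera call takes 0.05 s, during which the arm holds its last target.

## Working session

There is one attempt and no reset: what is moved stays moved. The work goes in short steps, each a Python script; the robot and the scene stay as the last script left them, time stands still between calls to the robot, and variables do not carry over. Pictures are saved under pics/ and viewed, and the job is handed in when it is done.

```bash
mkdir -p pics; python3 - <<'E'
from rig import arm, effector, ik, viewer, ticket, finder, status
import cv2
for c in ["side","top","wrist"]:
    im=viewer.grab_frame(c); cv2.imwrite(f"pics/a_{c}.png",im[:,:,::-1])
    m=viewer.camera_model(c); print(c,m["mtx"].tolist(),m["k1"],m["R"].tolist(),m["t"].tolist())
for c in ["side","top"]:
    for t in ["stop_push","stop_face","pin_axis","notch","gift_box","box_front","box_back","jar_a","sweet_box","jig"]:
        print(c,t,[(round(d["conf"],2),d["at"] if isinstance(d["at"],list) else d["at"].round(4).tolist()) for d in finder.spot_point(t,c)])
print(status.current_time(),status.current_ee_rot(),arm.tip_extent)
E
```

```text
side [[502.2548044137167, 0.0, 328.1702191781613], [0.0, 502.2548044137167, 198.89095783444185], [0.0, 0.0, 1.0]] 0.009738933999212655 [[-0.812696175641036, -0.5825879052425637, -0.010782335717085744], [-0.36652511375554786, 0.5255037916885344, -0.7677923585888676], [0.45297270015412283, -0.6200299166863285, -0.6406080200317725]] [0.3734494845418721, 0.29502809172565003, 0.9124864040557968]
top [[394.0906838327567, 0.0, 327.37800711365406], [0.0, 394.0906838327567, 209.29675806589222], [0.0, 0.0, 1.0]] -0.06482821822242983 [[0.019076833010439425, -0.99970185133934, 0.015240829078107011], [-0.9980856935437967, -0.019938518352681837, -0.058544033249322405], [0.058830457974503404, -0.014094818714549972, -0.9981684794161325]] [-0.10803623364092353, 0.5481945977897994, 1.2276901618377565]
wrist [[313.94572425809673, 0.0, 322.5911332244213], [0.0, 313.94572425809673, 206.21947098371456], [0.0, 0.0, 1.0]] -0.05552566873335296 [[0.33721791877950946, -0.9414264438499758, 0.0005710288995623186], [-0.9003736747116055, -0.3223355780260107, 0.29227901228955394], [-0.2749751282213282, -0.099075859
[... 775 characters left out ...]
0008])]
top stop_push [(0.79, [0.6096, -0.0007, 0.0692])]
top stop_face [(0.57, [0.5238, 0.0244, 0.0461])]
top pin_axis [(0.79, [0.6381, 0.0277, 0.0361])]
top notch [(0.65, [0.6434, 0.1181, 0.0363])]
top gift_box [(0.79, [0.5151, -0.1645, 0.0141]), (0.66, [0.5325, -0.4525, 0.0013]), (0.62, [0.2695, -0.2844, 0.0019])]
top box_front [(0.65, [0.5183, -0.0996, 0.0402])]
top box_back [(0.85, [0.5152, -0.2365, 0.0464]), (0.59, [0.3654, -0.2773, 0.0422])]
top jar_a [(0.91, [0.3794, 0.0293, 0.0013]), (0.75, [0.7279, -0.1791, -0.0015])]
top sweet_box [(0.79, [0.7598, 0.0395, -0.0049])]
top jig [(0.89, [0.5235, -0.0169, 0.0001])]
1.15 [5.74438649e-05 9.85262398e-01 1.71049714e-01 3.00574813e-06] 0.025
```

View pics/a_side.png

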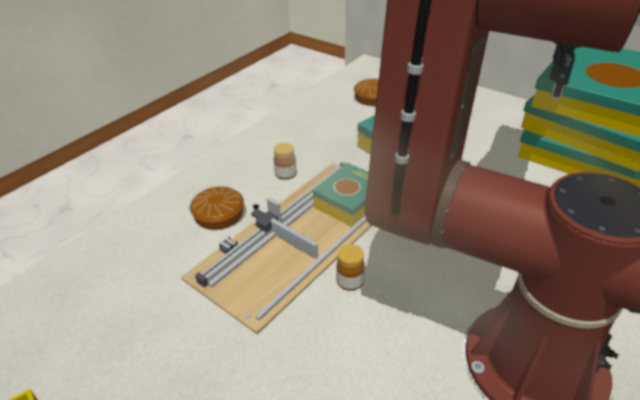

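View pics/a_top.png

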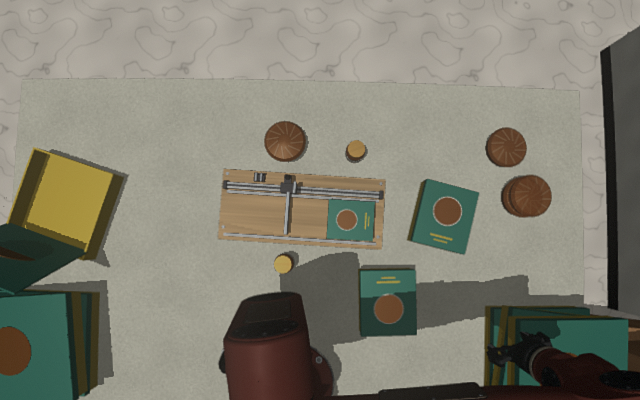

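In the side view the candidate gift boxes are at (345,190) in the lane, (372,135) behind it, and a stack at (590,110). In the top view they are at (348,220) in the lane, (444,215) and (388,300) larger and loose, and the stacks at (545,345) and (35,335). By the description I choose the one in the lane. The stop is at (289,185) and the notch block at (260,177) in the top view. Next I'll check a close crop.

```bash
cat > h.py <<'E'
import numpy as np, cv2
from rig import viewer
def ray(name,uv,m=None):
    m=m or viewer.camera_model(name)
    K=m["mtx"];d=np.array([(uv[0]-K[0][2])/K[0][0],(uv[1]-K[1][2])/K[1][1]])
    s=d.copy()
    for _ in range(20): s=d/(1+m["k1"]*(s@s))
    R=np.array(m["R"]);t=np.array(m["t"])
    return -R.T@t, R.T@np.array([s[0],s[1],1])
def onz(name,uv,z,m=None):
    o,d=ray(name,uv,m); return o+d*(z-o[2])/d[2]
def proj(name,X,m=None):
    m=m or viewer.camera_model(name)
    c=np.array(m["R"])@np.array(X)+np.array(m["t"]); s=c[:2]/c[2]; s=s*(1+m["k1"]*(s@s))
    return np.array([m["mtx"][0][0]*s[0]+m["mtx"][0][2],m["mtx"][1][1]*s[1]+m["mtx"][1][2]])
E
python3 - <<'E'
import cv2
a=cv2.imread("pics/a_top.png")[155:255,210:400]; b=cv2.imread("pics/a_side.png")[130:340,180:390]
cv2.imwrite("pics/c_top.png",cv2.resize(a,None,fx=4.2,fy=4.2,interpolation=cv2.INTER_CUBIC))
cv2.imwrite("pics/c_side.png",cv2.resize(b,None,fx=2.8,fy=2.8,interpolation=cv2.INTER_CUBIC))
E
```

```text
(no output)
```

View pics/c_top.png

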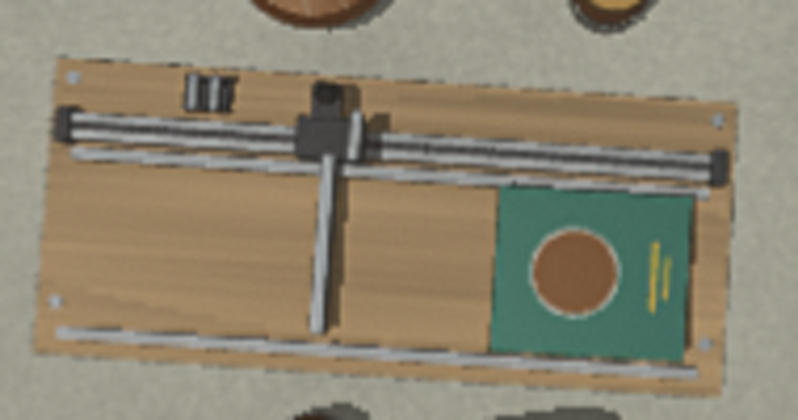

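View pics/c_side.png

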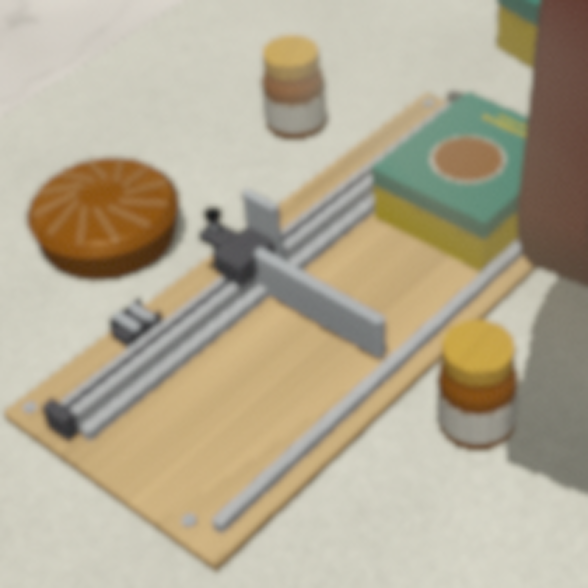

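The crop shows the in-lane box with its teal lid and round window, the stop, and the two-bar notch block at crop px (205,93). Next: the jig corners, to get yaw.

```bash
python3 - <<'E'
from h import *
import numpy as np
o=np.array([210,155]);f=lambda p,z:onz("top",(np.array(p)+.5)/4.2-.5+o,z)
C=[f(p,.012) for p in [(60,60),(737,100),(720,395),(35,352)]]
for c in C: print(c.round(4))
print("center",np.mean(C,0).round(4),"len",np.linalg.norm(C[0]-C[1]),np.linalg.norm(C[2]-C[3]),np.linalg.norm(C[1]-C[2]))
for a,b in [(1,0),(2,3)]:
    d=C[a-0]-C[b]; d=C[b]-C[a]; print("yaw(y axis)",np.arctan2(-d[0],d[1]))
R0,R1=f((62,122),.038),f((722,167),.038);d=R0-R1;print("caps",R0.round(4),R1.round(4),np.linalg.norm(d),np.arctan2(-d[0],d[1]))
print("bars",f((193,92),.03).round(4),f((213,93),.03).round(4),"cap",f((326,93),.06).round(4))
print("plate top",f((356,120),.091).round(4),f((354,158),.091).round(4))
E
```

```text
[0.6731 0.2355 0.012 ]
[ 0.653  -0.2801  0.012 ]
[ 0.4291 -0.2696  0.012 ]
[0.4514 0.2467 0.012 ]
center [ 0.5516 -0.0169  0.012 ] len 0.5159550441119642 0.5167329965316009 0.2241855973309311
yaw(y axis) -0.03883534684197111
yaw(y axis) -0.04309363175720936
caps [0.6226 0.2257 0.038 ] [ 0.599  -0.2652  0.038 ] 0.4914236831805572 -0.048088582074717647
bars [0.648  0.1303 0.03  ] [0.6475 0.1153 0.03  ] cap [0.645  0.0281 0.06  ]
plate top [0.6218 0.0035 0.091 ] [0.5947 0.0043 0.091 ]
```

```bash
cat >> h.py <<'E'
from scipy.spatial.transform import Rotation as Rn
YAW=-0.043
U=np.array([-np.sin(YAW),np.cos(YAW),0]); V=np.array([np.cos(YAW),np.sin(YAW),0])
def quat(s=1):
    x=s*U; z=np.array([0,0,-1.]); y=np.cross(z,x)
    q=Rn.from_matrix(np.c_[x,y,z]).as_quat(); return np.array([q[3],q[0],q[1],q[2]])
SP=np.array([0.6096,-0.0005,0.0635])
def F():
    from rig import status
    f=np.array(status.current_contact_force()); return np.array([f@V,f@U,f[2]])
E
python3 - <<'E'
from h import *
from rig import *
p=SP-0.06*U; p[2]=0.18
best=None
for s in (1,-1):
    j=ik(p,quat(s)); print(s,j)
    if j is not None and (best is None or abs(j[5])<abs(best[1][5])): best=(s,j)
s=best[0]
effector.clamp()
arm.movep(p,quat(s)); p[2]=0.085; arm.line_to(p)
print(s,status.current_eef_pos(),arm.tip_extent,status.current_opening(),F(),status.current_time())
for c in("side","wrist"): cv2.imwrite(f"pics/b_{c}.png",viewer.grab_frame(c)[:,:,::-1])
E
```

```text
1 [-0.31333119  0.13313072 -0.00986962  1.42779599  0.          1.30046514]
-1 [-0.31333119  0.13313072 -0.00986962  1.42779599  0.         -1.84112752]
1 [ 0.60754797 -0.06072758  0.0860097 ] 0.025 0.003593127858660132 [-0.17612331 -0.54753336  0.10418208] 5.025
```

```bash
python3 -c "
import cv2,numpy as np
a=cv2.imread('pics/b_side.png');b=cv2.imread('pics/b_wrist.png')
cv2.imwrite('pics/b2.png',np.hstack([cv2.resize(a[120:320,180:430],None,fx=1.6,fy=1.6),cv2.resize(b,None,fx=.625,fy=.8)]))"
```

```text
(no output)
```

View pics/b2.png

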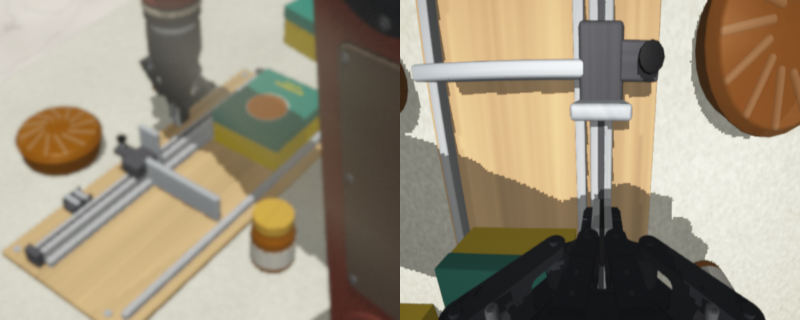

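The fingers are shut and lined up with the push plate: wrist px (601,220) against plate (601,110). Pushing now, force monitored, with fine steps near the notch.

```bash
python3 - <<'E'
from h import *
from rig import *
b=np.array([*SP[:2],0.085])
q=quat()
arm.line_to(b-0.02*U,q,speed=0.08)
s=-0.02;f0=F();print(f0)
while s<0.0:
    s+=0.002; arm.line_to(b+s*U,q,speed=0.05); f=F()-f0
    if abs(f[1])>0.8: break
p=np.array(status.current_eef_pos()); print("contact",s,(p-b)@U,f)
c=s
s=c+0.065; arm.line_to(b+s*U,q,speed=0.06); print("pushed",F()-f0)
print(finder.__class__, status.current_time())
viewer.grab_frame("top"); viewer.grab_frame("wrist")
for cam in("top","wrist"):
  for t in("pin_axis","notch","stop_push"):
    print(cam,t,[(round(d["conf"],2),np.round(d["at"],4)) for d in finder.spot_point(t,cam)])
mx=0
for i in range(14):
    s+=0.001; arm.line_to(b+s*U,q,speed=0.03); f=F()-f0
    print(round(s-c,4),round((np.array(status.current_eef_pos())-b)@U-c,4),f.round(2))
    if mx>3 and abs(f[1])<1: break
    mx=max(mx,abs(f[1]))
print(status.current_time())
E
```

```text
[ 0.46283747  1.07655336 -0.07936013]
contact -0.018000000000000002 -0.018245639235434995 [-0.1486537  -0.94457118 -0.1270517 ]
pushed [-0.44094054 -1.1361348  -0.09179907]
<class 'host.Finder'> 7.2583
top pin_axis []
top notch [(0.69, array([ 0.7302, -0.1786, -0.0008]))]
top stop_push []
wrist pin_axis [(0.87, array([0.6488, 0.0869, 0.0334]))]
wrist notch [(0.57, array([0.6447, 0.1201, 0.0322]))]
wrist stop_push [(0.78, array([0.6119, 0.057 , 0.0627])), (0.71, array([0.3825, 0.0325, 0.0013]))]
0.066 0.066 [-0.22 -2.03  1.06]
0.067 0.067 [-1.3  -2.69 -0.04]
0.068 0.0681 [-0.48 -1.95 -0.73]
0.069 0.0691 [-0.32 -1.24 -0.04]
0.07 0.0701 [ 0.02 -2.   -0.78]
0.071 0.0711 [-0.18 -1.17  0.01]
0.072 0.0721 [-0.1  -1.48 -0.31]
0.073 0.0731 [-0.44 -2.29  0.24]
0.074 0.0741 [ 0.83 -0.68 -0.16]
0.075 0.0751 [ 0.32 -2.5   0.78]
0.076 0.0761 [ 0.22 -0.8   0.88]
0.077 0.0771 [ 0.3  -1.96 -0.74]
0.078 0.0781 [ 0.56 -1.21  0.3 ]
0.079 0.0791 [ 0.1  -2.15 -0.12]
11.1583
```

```bash
python3 - <<'E'
from h import *
from rig import *
b=np.array([*SP[:2],0.085]); q=quat()
s=(np.array(status.current_eef_pos())-b)@U; print(s)
mx=0;L=[]
for i in range(24):
    s+=0.001; arm.line_to(b+s*U,q,speed=0.03); f=np.mean([F()[1] for _ in range(4)])
    L.append((round(s,4),round(f,2)))
    if mx>3.2 and abs(f)<1.2: break
    if abs(f)>9: break
    mx=max(mx,-f)
print(L);print(status.current_time())
cv2.imwrite("pics/d_wrist.png",viewer.grab_frame("wrist")[:,:,::-1])
cv2.imwrite("pics/d_side.png",viewer.grab_frame("side")[:,:,::-1])
for cam in("side","wrist"):
  for t in("pin_axis","notch","stop_push"):
    print(cam,t,[(round(d["conf"],2),np.round(d["at"],4)) for d in finder.spot_point(t,cam)])
a=cv2.imread('pics/d_side.png');w=cv2.imread('pics/d_wrist.png')
cv2.imwrite('pics/d2.png',np.hstack([cv2.resize(a[180:300,180:330],(500,400)),cv2.resize(w[0:250,380:560],(288,400))]))
E
```

```text
0.0611057701663993
[(np.float64(0.0621), np.float64(-0.58)), (np.float64(0.0631), np.float64(-1.2)), (np.float64(0.0641), np.float64(-1.03)), (np.float64(0.0651), np.float64(0.26)), (np.float64(0.0661), np.float64(-0.84)), (np.float64(0.0671), np.float64(-1.24)), (np.float64(0.0681), np.float64(-0.87)), (np.float64(0.0691), np.float64(-4.51)), (np.float64(0.0701), np.float64(-5.53)), (np.float64(0.0711), np.float64(-3.28)), (np.float64(0.0721), np.float64(-1.94)), (np.float64(0.0731), np.float64(-0.28))]
14.1583
side pin_axis []
side notch [(0.69, array([0.6439, 0.1169, 0.0348])), (0.52, array([0.3782, 0.0327, 0.0016]))]
side stop_push [(0.6, array([0.6134, 0.0843, 0.0657]))]
wrist pin_axis [(0.58, array([0.6479, 0.1089, 0.0339]))]
wrist notch [(0.82, array([0.648 , 0.1192, 0.0343])), (0.52, array([0.6099, 0.0807, 0.0616]))]
wrist stop_push [(0.63, array([0.61  , 0.0804, 0.0603]))]
```

View pics/d2.png

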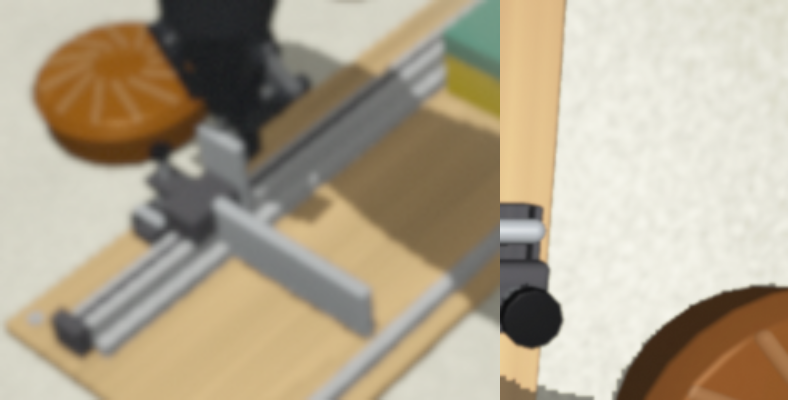

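```bash
python3 - <<'E'
import cv2
w=cv2.imread('pics/d_wrist.png')[60:310,220:480]
cv2.imwrite('pics/d3.png',cv2.resize(w,None,fx=2.3,fy=2.3,interpolation=cv2.INTER_CUBIC))
E
```

```text
(no output)
```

View pics/d3.png

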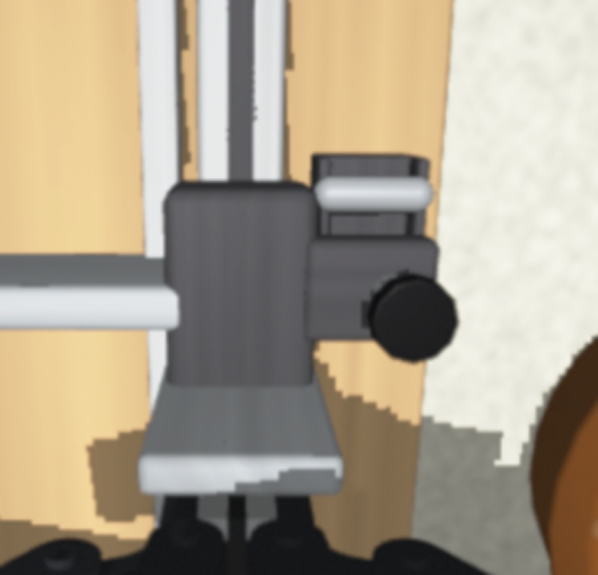

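Force peaked at 5.5 N and fell to about 0, so the pin is at or past the top of the near bar. The wrist view shows the far bar at crop (374,193) with the pin cap at (413,318), and the networks put the pin about 10 mm short of the notch. I'll creep on with a 4 N cutoff.

```bash
python3 - <<'E'
from h import *
from rig import *
b=np.array([*SP[:2],0.085]); q=quat()
s=(np.array(status.current_eef_pos())-b)@U
L=[]
for i in range(9):
    s+=0.001; arm.line_to(b+s*U,q,speed=0.03); f=np.mean([F()[1] for _ in range(4)])
    L.append((float(round(s,4)),float(round(f,2))))
    if f<-3.5: break
print(L);print(status.current_time())
w=viewer.grab_frame("wrist")[:,:,::-1]; cv2.imwrite("pics/e_wrist.png",w)
cv2.imwrite('pics/e3.png',cv2.resize(w[60:310,220:480],None,fx=2.3,fy=2.3,interpolation=cv2.INTER_CUBIC))
E
```

```text
[(0.0743, -1.8), (0.0753, -1.3), (0.0763, -0.01), (0.0773, 0.38), (0.0783, 0.83), (0.0793, -0.1), (0.0803, -0.18), (0.0813, -0.45), (0.0823, -0.3)]
16.8083
```

View pics/e3.png

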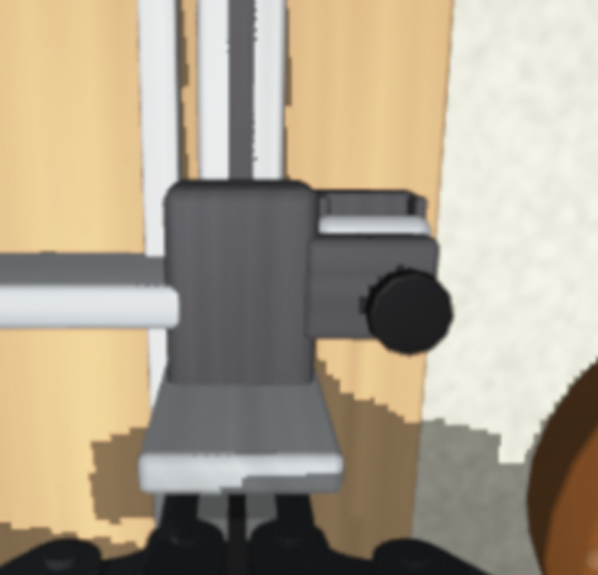

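The force fell to about 0 at s=0.076, and the cap moved from crop (413,318) to (409,311) while looking slightly smaller, so the pin appears to have dropped. I'll back off and verify with a clear view.

```bash
python3 - <<'E'
from h import *
from rig import *
b=np.array([*SP[:2],0.085]); q=quat()
s=(np.array(status.current_eef_pos())-b)@U
arm.line_to(b+(s-0.05)*U,q,speed=0.1); p=b+(s-0.05)*U
p[2]=0.14; arm.line_to(p,q)
print(F(),status.current_time())
w=viewer.grab_frame("wrist")[:,:,::-1]; m=viewer.camera_model("wrist")
s_=viewer.grab_frame("side")[:,:,::-1]; 
cv2.imwrite("pics/f_wrist.png",w)
for cam in("side","wrist"):
  for t in("pin_axis","notch","stop_push","stop_face"):
    print(cam,t,[(round(d["conf"],2),np.round(d["at"],4)) for d in finder.spot_point(t,cam)])
import pickle; pickle.dump(m,open("f_m.pkl","wb"))
cv2.imwrite('pics/f2.png',np.hstack([cv2.resize(w[0:250,240:470],(460,500),interpolation=cv2.INTER_CUBIC),cv2.resize(s_[200:300,180:248],(340,500),interpolation=cv2.INTER_CUBIC)]))
E
```

```text
[ 0.38535212  0.60996435 -0.66189757] 18.025
side pin_axis [(0.81, array([0.6487, 0.1198, 0.0373])), (0.16, array([0.6461, 0.1182, 0.0353]))]
side notch [(0.47, array([0.6481, 0.1162, 0.0357]))]
side stop_push [(0.9, array([0.6127, 0.0959, 0.064 ]))]
side stop_face [(0.78, array([0.5286, 0.1207, 0.0421])), (0.53, array([ 0.5202, -0.0173, -0.0018]))]
wrist pin_axis [(0.81, array([0.6455, 0.1218, 0.0347]))]
wrist notch []
wrist stop_push []
wrist stop_face [(0.92, array([0.5257, 0.111 , 0.0425]))]
```

View pics/f2.png

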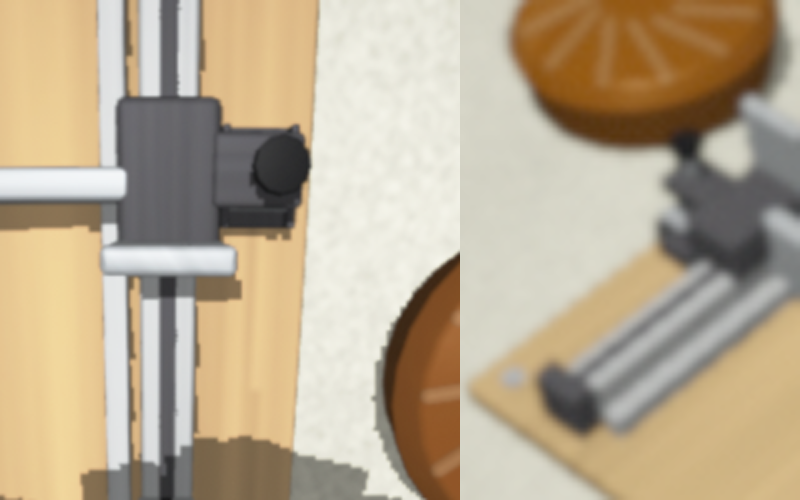

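The pin arm sits centred over the notch block at crop (262,165) and (700,185). The pin is at y≈0.120–0.122 and the notch at about 0.116–0.122, and no climb of the far bar was felt, so it is in the notch. Now the box.

```bash
cat >> h.py <<'E'
LC=np.array([0.5227,0.0032,0])  # lane centre reference
def lane(y,z): # y along jig from LC
    p=LC+y*U; p[2]=z; return p
E
python3 - <<'E'
from h import *
from rig import *
q=quat()
print(ik(lane(-.272,.14),q))
arm.line_to(lane(-.272,.14),q,speed=0.2)
arm.line_to(lane(-.272,.055),q,speed=0.12)
print(status.current_eef_pos(),F(),status.current_time())
w=viewer.grab_frame("wrist")[:,:,::-1]; t=viewer.grab_frame("top")[:,:,::-1]
cv2.imwrite('pics/g2.png',np.hstack([cv2.resize(w,(448,280)),cv2.resize(t[150:260,210:400],(345,200)).copy() if 0 else cv2.resize(t[150:260,210:400],(345,280))]))
for cam in("top",):
  for n in("box_back","box_front","stop_face"):
    print(cam,n,[(round(d["conf"],2),np.round(d["at"],4)) for d in finder.spot_point(n,cam)])
E
```

```text
[-0.71029328  0.04583182 -0.1747464   1.35021811  0.          0.90350305]
[ 0.51143178 -0.2688496   0.05581939] [ 0.24180822 -0.63210879  0.75751074] 21.1167
top box_back [(0.97, array([ 0.5148, -0.2337,  0.0453])), (0.84, array([ 0.4355, -0.4287,  0.0392]))]
top box_front [(0.73, array([ 0.5198, -0.0968,  0.0413]))]
top stop_face [(0.7, array([0.5283, 0.1192, 0.0438])), (0.63, array([ 0.5201, -0.1659,  0.0131]))]
```

View pics/g2.png

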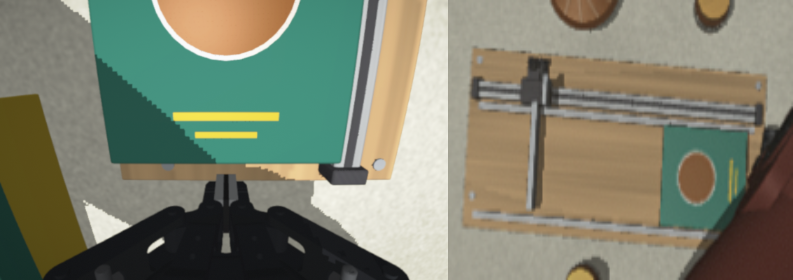

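Fingers are behind the box at wrist px (225,185) against the back face, which spans 112–350, and roughly centred. Pushing.

```bash
python3 - <<'E'
from h import *
from rig import *
q=quat(); z=.055
f0=F()[1]
arm.line_to(lane(-.240,z),q,speed=0.05); print("a",F()-f0)
arm.line_to(lane(-.065,z),q,speed=0.07); print("b",F()[1]-f0,status.current_time())
L=[];y=-.065
for i in range(45):
    y+=0.001; arm.line_to(lane(y,z),q,speed=0.03); f=np.mean([F()[1] for _ in range(4)])
    L.append((round(y,4),float(round(f,2))))
    if f<-4.5: break
print(L,status.current_time())
w=viewer.grab_frame("wrist")[:,:,::-1]; t=viewer.grab_frame("side")[:,:,::-1]
for n in("box_front","stop_face","pin_axis"):
    print(n,[(round(d["conf"],2),np.round(d["at"],4)) for d in finder.spot_point(n,"side")])
cv2.imwrite('pics/i2.png',np.hstack([cv2.resize(w,(448,280)),cv2.resize(t[170:320,180:370],(345,280))]))
E
```

```text
a [-0.13863176  0.08072681 -0.49006246]
b -0.08687634862951867 24.8083
[(-0.064, -0.14), (-0.063, -0.87), (-0.062, 0.31), (-0.061, 0.27), (-0.06, -0.31), (-0.059, -0.93), (-0.058, -0.58), (-0.057, -0.47), (-0.056, 0.28), (-0.055, -0.72), (-0.054, 0.27), (-0.053, -0.87), (-0.052, -0.44), (-0.051, -0.49), (-0.05, -0.41), (-0.049, -1.01), (-0.048, -1.29), (-0.047, 0.07), (-0.046, -0.85), (-0.045, -0.3), (-0.044, -1.11), (-0.043, -0.19), (-0.042, -0.81), (-0.041, -0.99), (-0.04, -0.72), (-0.039, -0.64), (-0.038, -4.33), (-0.037, -7.65)] 31.8083
box_front [(0.96, array([ 0.6233, -0.4737,  0.0367])), (0.69, array([0.5256, 0.1181, 0.0402]))]
stop_face [(0.55, array([0.5291, 0.1196, 0.0409]))]
pin_axis [(0.93, array([0.6476, 0.1247, 0.0368]))]
```

View pics/i2.png

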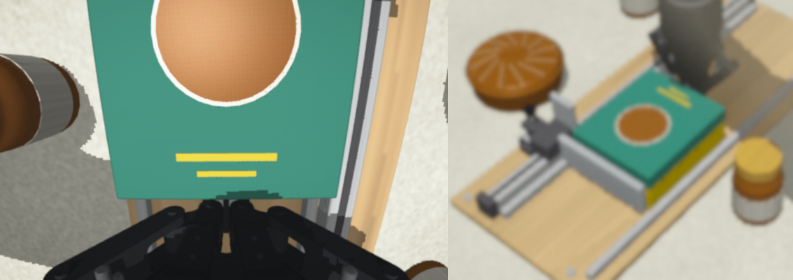

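The box meets the blade with 7.65 N felt, well under 15 N. The side view shows the box flush with the blade at (610,165). Backing off, then checking.

```bash
python3 - <<'E'
from h import *
from rig import *
q=quat()
arm.line_to(lane(-.10,.055),q,speed=0.08); arm.line_to(lane(-.10,.2),q,speed=0.15); arm.line_to(lane(-.22,.25),q,speed=0.15)
arm.hold(0.3)
w=viewer.grab_frame("wrist")[:,:,::-1];t=viewer.grab_frame("side")[:,:,::-1];u=viewer.grab_frame("top")[:,:,::-1]
for cam in("side","top","wrist"):
  for n in("box_front","stop_face","pin_axis","notch","gift_box","jar_a","sweet_box"):
    print(cam,n,[(round(d["conf"],2),np.round(d["at"],4)) for d in finder.spot_point(n,cam)][:3])
print(status.current_time(),F())
cv2.imwrite('pics/j1.png',np.hstack([cv2.resize(t[170:320,180:370],(500,395),interpolation=cv2.INTER_CUBIC),cv2.resize(w[:240,200:440],(300,395))]))
cv2.imwrite('pics/j2.png',cv2.resize(u[150:260,210:400],None,fx=4.2,fy=4.2,interpolation=cv2.INTER_CUBIC))
E
```

```text
side box_front [(0.98, array([0.5278, 0.1209, 0.036 ])), (0.4, array([ 0.735 , -0.1762,  0.0048]))]
side stop_face [(0.67, array([0.5262, 0.121 , 0.0417]))]
side pin_axis [(0.84, array([0.648 , 0.1235, 0.0362])), (0.44, array([ 0.7327, -0.1779,  0.0009]))]
side notch [(0.61, array([0.6465, 0.1175, 0.0368]))]
side gift_box [(0.93, array([0.526 , 0.0469, 0.0093]))]
side jar_a [(0.9, array([3.776e-01, 3.220e-02, 2.000e-04])), (0.65, array([ 7.334e-01, -1.781e-01, -3.000e-04])), (0.38, array([0.6149, 0.0938, 0.0608]))]
side sweet_box [(0.85, array([0.7602, 0.0425, 0.0008])), (0.38, array([0.5262, 0.1206, 0.0415])), (0.17, array([0.649 , 0.121 , 0.0379]))]
top box_front [(0.79, array([0.529 , 0.1169, 0.0412]))]
top stop_face [(0.58, array([0.5286, 0.1167, 0.0442]))]
top pin_axis [(0.81, array([0.6482, 0.1226, 0.0367]))]
top notch [(0.36, array([0.6439, 0.1189, 0.0382])), (0.23, array([0.6098, 0.0949, 0.0665]))]
top gift_box [(0.57, array([ 0.271 , -0.2838, -0.0007])), (0.57, array([ 0.7589,  0.042 , -0.0019]))]
top jar_a [(0.77, array([ 0.7294, -0.1779, -0.0009])), (0.56, array([ 0.3767,  0.0301, -0.0009]))]
top sweet_box [(0.83, array([ 0.7606,  0.0395, -0.0049]))]
wrist box_front []
wrist stop_face []
wrist pin_axis []
wrist notch []
wrist gift_box [(0.9, array([ 0.276 , -0.2836,  0.0038]))]
wrist jar_a [(0.78, array([ 0.7321, -0.1755, -0.0012]))]
wrist sweet_box []
36.6333 [ 0.1888204   0.62188669 -0.70712019]
```

View pics/j1.png

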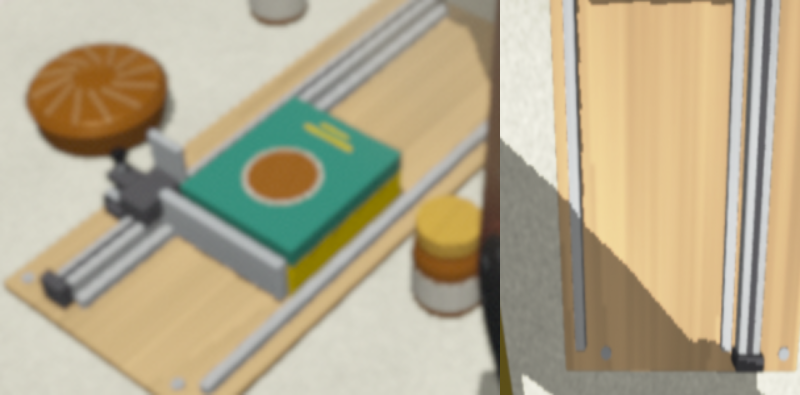

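View pics/j2.png

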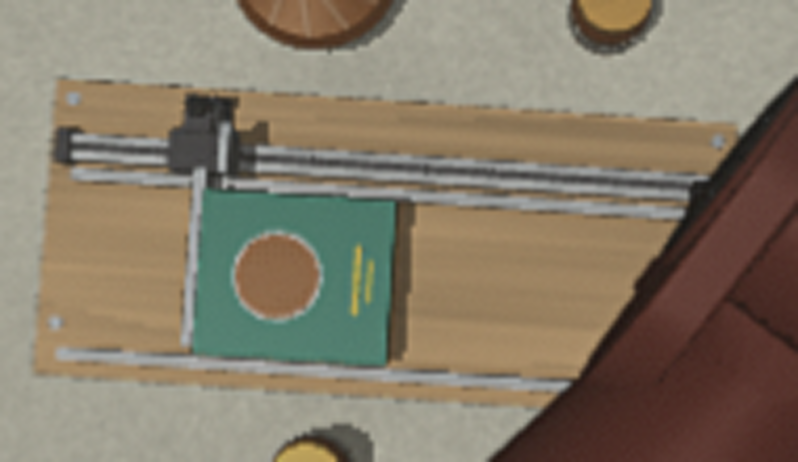

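The box is flush with the blade: top crop (197,270), side (225,240). Networks put the pin at y 0.1226–0.1235 against a notch at 0.1175–0.122, so I'll retake the wrist picture from the earlier pose to see whether the stop shifted or the pin rose.

```bash
python3 - <<'E'
from h import *
from rig import *
q=quat(); b=np.array([*SP[:2],0.085])
p=b+0.0323*U; p[2]=.25
arm.movep(p,q); p[2]=.14; arm.line_to(p,q)
m=viewer.camera_model("wrist"); w=viewer.grab_frame("wrist")[:,:,::-1].copy(); print(status.current_time())
import pickle; m0=pickle.load(open("f_m.pkl","rb")); print("cam shift mm",(np.array(m["t"])-np.array(m0["t"]))*1e3)
w0=cv2.imread("pics/f_wrist.png"); cv2.imwrite("pics/k_wrist.png",w)
for n,(x0,y0,x1,y1) in {"cap":(362,62,398,100),"carriage":(295,45,352,140),"block_bottom":(350,104,392,118),"strip":(345,0,400,40)}.items():
    T=w0[y0:y1,x0:x1]; S=w[max(0,y0-15):y1+15,x0-15:x1+15]
    r=cv2.matchTemplate(S,T,cv2.TM_CCOEFF_NORMED); _,v,_,l=cv2.minMaxLoc(r); print(n,v,l[0]-15,l[1]-(y0-max(0,y0-15)))
g=lambda i:cv2.resize(i[40:140,290:410],None,fx=3.3,fy=3.3,interpolation=cv2.INTER_CUBIC)
cv2.imwrite("pics/k2.png",np.hstack([g(w0),g(w)]))
E
```

```text
38.6083
cam shift mm [-1.43146847 -0.47525286  0.52141357]
cap 0.9913762211799622 -2 -1
carriage 0.9891075491905212 -1 -2
block_bottom 0.9878096580505371 -1 -1
strip 0.9837771654129028 -2 4
```

View pics/k2.png

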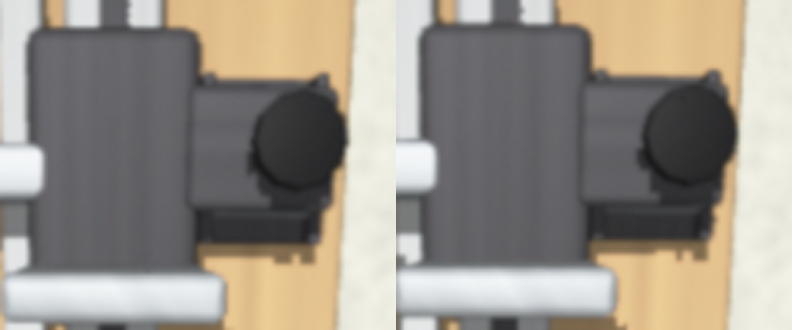

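Relative to the notch block (crop (260,225) in both pictures), the stop moved at most 1 px, or about 0.7 mm, which is within the notch play. The cap is unchanged. Raising the arm and handing in.

```bash
python3 - <<'E'
from rig import *
import numpy as np
p=np.array(status.current_eef_pos()); p[2]=.25; arm.line_to(p); arm.hold(.3)
print(status.current_contact_force(),status.current_time()); print(ticket.hand_in())
E
```

```text
[ 0.22871054 -0.39625404  0.61531805] 39.7917
the job is handed in; nothing more can be done
None
```

I pushed the stop into the notch and the gift box up against its blade, then handed the job in at about 40 s. No verdict is reported.

- **Stop:** the push force peaked at 5.5 N over the near bar, then fell to about 0 as the pin dropped. I felt no climb of the far bar.
- **Box:** I pushed it along the lane until I felt 7.65 N at the stop, well below the 15–20 N needed to cross the far bar. In the last pictures it lies flat with its front against the blade. The networks placed the box front and the blade face within 0.5 mm of each other along the lane.
- **Notch after the box push:** wrist pictures from nearly the same pose before and after show the stop moved at most about 1 px (roughly 0.7 mm) relative to the notch block, within its play. The pin cap looks unchanged.
- **Jars and sweet box:** their positions repeated to within a few mm of the start.

**Disagreement:** the networks put the pin 4 to 6 mm beyond the notch in the final pictures, more than the 3 mm allowed. Their accuracy is about 4 mm each. I relied instead on the force record and the picture comparison, so that position has no direct measurement better than those.

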